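Fit the tube sleeve into the dry-block heater

TASK

Move the three bottles that hem in the small aluminium sleeve from the storage rack to the steel side tray, then take the sleeve and slide it fully home into the large bore of the dry-block heater. Only when it is seated, put each bottle back on the rack at the very spot where it stood before. Keep the bottles upright, set them down gently, and leave the tip box, tube rack and timer alone.

Things in the scene. Friction and masses are not known exactly. Their poses are not given: they have to be found in the camera images.
- sleeve: Loose aluminium tube sleeve: plain upright cylinder, 30 mm in diameter, 70 mm tall, dark spot on its top, foot chamfered 3 x 4 mm, 130 g. Starts on the small pad of the rack, with about 15 to 30 mm between it and the much taller bottles in front and on both sides. Origin: centre of its underside (the chamfered foot); z up along its axis.
- wide_bottle: Loose round amber bottle, white cap and paper label: body 54 mm in diameter up to 115 mm, cap 48 mm in diameter, 132 mm tall over all; about 300 g. Stands upright at the start on one of the rack's three round bottle pads (which one varies). Origin: centre of its underside; z up.
- square_bottle: Loose white square bottle, grey round cap: body 46 x 46 mm up to 121 mm, sides along its x and y axes, cap 40 mm in diameter, 136 mm tall over all; about 260 g. Stands upright at the start on one of the rack's three round bottle pads (which one varies). Origin: centre of its underside; z up.
- slim_bottle: Loose slim round white bottle, white cap and paper label: body 40 mm in diameter up to 121 mm, cap 34 mm in diameter, 138 mm tall over all; about 180 g. Stands upright at the start on one of the rack's three round bottle pads (which one varies). Origin: centre of its underside; z up.
- rack: Fixed white storage rack: floor plate 220 x 220 mm, top 6 mm above the bench, side rims 16 mm high, back panel 80 mm high at x = +118 mm. Origin: at bench height under the small sleeve pad; x points to the back panel. Dark flat round bottle pads, 62 mm wide, are centred at (-58, 0), (12, 62), (12, -62) mm; things stand within about 4 mm of the pad centres.
- tray: Fixed stainless side tray, empty at the start, 160 mm (x) by 280 mm (y) outside, walls 4 mm thick and 18 mm high, floor 4 mm thick. Origin: on the bench surface under its centre. The three bottles fit side by side along its y, 85 mm apart.
- heater: Fixed dry-block heater: white housing 170 mm (x -100 to +70) by 190 mm, 59 mm high, blue control strip at -x; its aluminium block, 90 x 120 mm, rises to 95 mm above the bench. The one large bore in its middle is 31.5 mm wide, 36 mm deep (dark floor at 59 mm), mouth chamfered 3 mm; the six small dark spots are not for the sleeve. Origin: on the bench exactly under the bore axis; z up.
- tip_box: Bystander: loose pipette-tip box 82 x 122 x 52 mm, blue top with white tips, beyond the work. Origin: centre of its underside.
- tube_rack: Bystander: loose white rack 60 x 130 mm with small tubes, 58 mm high. Origin: centre of its underside.
- timer: Bystander: loose grey bench timer 55 x 70 x 22 mm, beyond the work. Origin: centre of its underside.
There are look-alikes about, which are no part of the job. What is shaped like the wide_bottle but purple is not meant.

How it is judged (in metres and radians):
On the way, in this order (a step that is already met when the one before it is completed fails the run):
1. all three bottles stand upright on the side tray, released (x of wide_bottle in the frame of tray between -0.06 and 0.06 m and y of wide_bottle in the frame of tray between -0.12 and 0.12 m and z of each of wide_bottle, square_bottle, slim_bottle in the frame of tray below 0.009 m and angle between each of wide_bottle, square_bottle, slim_bottle's own z axis and vertical below 0.1 rad and contact force between each of wide_bottle, square_bottle, slim_bottle and the fingers below 0.1 N and x of square_bottle in the frame of tray between -0.06 and 0.06 m and y of square_bottle in the frame of tray between -0.12 and 0.12 m and x of slim_bottle in the frame of tray between -0.06 and 0.06 m and y of slim_bottle in the frame of tray between -0.12 and 0.12 m), for 0.2 s.
2. the sleeve is fully home in the heater's bore while all three bottles are still on the side tray (all of step 1 and horizontal distance between sleeve and heater below 0.004 m and z of sleeve in the frame of heater below 0.063 m and angle between sleeve's own z axis and vertical below 0.08 rad), for 0.2 s.
At the end, for the whole second after the job is handed in: The sleeve stands upright in the heater's large bore, its foot within 4 mm of the bore's floor and its axis within 4 mm of the bore's; each bottle stands upright (within 6 degrees) on the rack within 15 mm of where it stood at the start; all are released and at rest (horizontal distance between sleeve and heater below 0.004 m and z of sleeve in the frame of heater below 0.063 m and angle between sleeve's own z axis and vertical below 0.08 rad and linear speed of each of sleeve, wide_bottle, square_bottle, slim_bottle below 0.02 m/s and distance of each of wide_bottle, square_bottle, slim_bottle from where it was at the start of the episode below 0.015 m and angle between each of wide_bottle, square_bottle, slim_bottle's own z axis and vertical below 0.1 rad); the robot touches nothing.
It fails at once if a bottle is tipped over (more than 35 degrees) (angle between any of wide_bottle, square_bottle, slim_bottle's own z axis and vertical above 0.61 rad).
It fails at once if a bottle is dropped or slammed down (more than 80 N on the rack or tray) (contact force between any of wide_bottle, square_bottle, slim_bottle and rack above 80 N or contact force between any of wide_bottle, square_bottle, slim_bottle and tray above 80 N).
It fails at once if the tip box, tube rack or timer is pushed away (more than 25 mm) (distance of any of tip_box, tube_rack, timer from where it was at the start of the episode above 0.025 m).
It also fails if it takes over 141 s, if anything falls off the work surface, if the arm or the gripper's body presses on something with over 40 N, if the wrist force passes 120 N, or if a joint passes its speed limit or range.

ROBOT

A 7-joint arm with a two-finger parallel gripper is mounted at the origin on the work surface. World frame = base frame: x ahead of the robot, y to its left, z up, the work surface at z = 0. Lengths are in m, angles in degrees, forces in N, time in s.
With the tool pointing down it reaches from about 0.35 to 0.775 m from the base axis. Payload 3.1 kg.
Tool frame: the origin (TCP) lies between the finger pads; the fingertips stand env.tcp_to_tips ahead of it and the grasp point (between the pads) lies 8 mm behind it (env.tcp_to_tips is the distance from the TCP to the fingertips, in m); z points along the fingers, y is the line along which they close (so a half turn about z gives the same grasp; the last joint's range is limited). The gripper opens to 85 mm and grips with 20 to 120 N. Pads are 22 mm wide; open, the fingers measure 114 mm over their backs; the gripper's body (76 mm by 85 mm) begins 54 mm behind the grasp point. The pads swing forward as they close: fully open they stand 13 mm farther back than shut.
Start: joints at [-74.868, 17.813, 0.802, 86.603, -0.252, 75.585, -1.558], TCP at [0.166, 0.525, 0.242] pointing down, gripper open.
Joint ranges: [-154.91, 154.91], [-16.99, 109.72], [-72.82, 74.43], [7.12, 147.25], [-82.49, 262.49], [11.32, 116.49], [-174.64, 174.64]. Speed limits (degrees/s): [159.86, 159.86, 180, 180, 180, 180, 180].

INTERFACE

Orientations are given as [roll, pitch, yaw] about the fixed x, y, z axes, in that order (R = Rz(yaw) Ry(pitch) Rx(roll)).
In Python, from workcell import env gives the robot as it stands. The module is installed in compiled form; this text tells all that it offers.
- The arm moves only by the tool step_arm, never from a script. Its argument "rows" is a list of rows, each a list of 3 entries, a list of its own where there are three numbers: the turn, a rotation vector about the tool's x, y, z in degrees, then the shift along the tool's x, y, z in mm, then the closure in counts, from 0 (fully open) to 255 (shut). In form: [[[ax, ay, az], [tx, ty, tz], claw], ...]. A call has exactly 10 rows; each row shifts and turns the commanded pose from where the row before left it, along the tool's axes as they then stand; what a row does not reach is not made up. A row lasts 1/12 s, in which the tool goes at most 41.7 mm and 7.16 degrees, less where a joint would pass 70% of its speed; a pose out of reach is approached as far as the arm can. A call with a gripper value outside its range is refused whole. The fingers move at their own pace and stop on an object; "squeeze" is the grip in N (left out, the last holds). Time passes only in rows, so rows that do not move let the fingers close, or fill a call up. It gives the time, the measured TCP pose, the force, the opening and the grip force at its end, in the units of the state.
- env.state(): the state, without advancing time (a new reading comes with each control period).
- env.capture(name): name is "side" or "top" or "wrist"; returns the picture (480x640x3 uint8, blue, green, red); there is no depth.
- env.calibration(name): a dict with "fx", "fy", "cx", "cy" (pixels), "extrinsics" (4x4, takes a point from camera to world coordinates). Camera axes: x right, y down, z forward; pixel columns grow to the right and rows downward; lengths in m; the calibration is good to about 2 mm. A picture is of the moment at which its call begins: read the wrist's pose just before it. calibration takes no time and is no camera call; for the wrist camera it gives the pose at the moment of the call.
- env.sign_off(): hands the job in; it is judged then, once.
Trained networks look in the newest picture that a camera, given by its name, has taken for a name from the list of things; names that differ only in an ending like _2 or _b are one class to them, and where a whole thing is asked for, a point or a joint stands for the part that bears it (a point fixed in the world has none). Each returns a list of dicts, best first, with "score" (0 to 1); they miss things now and then, are a little off and sometimes report something else, mostly with a low value. They report only what shows in the picture. A call takes as long as a camera call. They do not tell look-alikes from the thing itself.
- env.masks_of(target, camera): "region" (480x640 bool, what is visible of it).
- env.pinpoint(target, camera): "xyz" ([x, y, z] in m, in world coordinates, good to about 4 mm: a listed point, or the origin of a listed thing).
The state is a dict: "t": time; "qpos": joint angles; "joint_velocities": joint speeds; "joint_efforts": joint torques, N m; "ee_pos": TCP position; "orientation": TCP orientation; "force": force on the tool from outside, world axes, zero at the start; "torque": the same for the moment, N m; "width": finger opening in m; "finger_force": force on a finger pad.
Only numpy, scipy, OpenCV 4.12 (cv2) and the standard library are available. Lean on these libraries where they do the work, as an engineer would, in place of code of your own. Each camera call takes 0.05 s, during which the arm holds its last target. There are 200 camera calls.

## Working session

There is one attempt and no reset: what is moved stays moved. The work goes in short steps, Python scripts to look and compute and a tool call to move; the robot and the scene stay as the last step left them, time stands still between calls to the robot, and variables do not carry over. Pictures are saved under pics/ and viewed, at most 14 in all, crops included, and the job is handed in when it is done.

Besides the shell and the picture viewer there is one more tool, called after "Emit:" as name(argument=value, ...), one argument or row to a line, values as JSON. step_arm: Moves the arm, as the interface text tells. Its arguments: {"type":"object","properties":{"rows":{"type":"array"},"squeeze":{"type":"number"}},"required":["rows"]}

```bash
mkdir -p pics
cat > h.py <<'E'
from workcell import env
import numpy as np, cv2
from scipy.spatial.transform import Rotation as R
E
python3 - <<'E'
from h import *
s=env.state(); print({k:np.round(v,3).tolist() for k,v in s.items()}, env.tcp_to_tips)
ims=[]
for c in ("side","top"):
    im=env.capture(c); cv2.imwrite(f"pics/{c}0.png",im)
    k=env.calibration(c); print(c,k["fx"],k["cx"],k["cy"],np.round(k["extrinsics"],3).tolist())
    for n in ["sleeve","wide_bottle","square_bottle","slim_bottle","rack","tray","heater","tip_box","tube_rack","timer"]:
        print(n,[(np.round(d["xyz"],3).tolist(),round(d["score"],2)) for d in env.pinpoint(n,c)][:3])
E
```

```text
{'t': 0.0, 'qpos': [-74.869, 17.861, 0.801, 86.692, -0.253, 75.585, -1.558], 'joint_velocities': [-0.107, 0.129, 0.061, 0.075, 0.05, -0.013, 0.009], 'joint_efforts': [-0.001, -37.992, 0.146, -23.059, 0.012, 0.014, 0.0], 'ee_pos': [0.165, 0.524, 0.241], 'orientation': [-179.864, 0.005, 162.485], 'force': [0.037, 0.438, -0.092], 'torque': [0.012, -0.02, -0.009], 'finger_force': 0.0, 'width': 0.085} 0.011
side 549.7102087445761 321.25599422373244 233.4163650968272 [[0.863, -0.384, 0.328, 0.221], [-0.505, -0.67, 0.545, -0.592], [0.01, -0.636, -0.772, 0.849], [0.0, 0.0, 0.0, 1.0]]
sleeve [([0.531, -0.012, 0.009], 0.59)]
wide_bottle [([0.722, 0.096, -0.001], 0.8)]
square_bottle [([0.465, -0.015, 0.005], 0.66)]
slim_bottle [([0.539, 0.047, 0.003], 0.59), ([0.483, 0.317, 0.002], 0.35)]
rack [([0.525, -0.012, 0.004], 0.84), ([0.702, -0.238, -0.0], 0.31)]
tray [([0.483, 0.316, 0.002], 0.62)]
heater [([0.47, -0.301, -0.001], 0.68)]
tip_box [([0.704, -0.239, 0.0], 0.96)]
tube_rack [([0.71, 0.234, 0.0], 0.84)]
timer [([0.759, -0.017, 0.005], 0.7), ([0.531, -0.016, 0.009], 0.35)]
top 459.25449466043733 318.2390113715868 243.17529314898354 [[-0.023, -0.988, 0.152, 0.43], [-1.0, 0.022, -0.012, 0.003], [0.009, -0.152, -0.988, 1.104], [0.0, 0.0, 0.0, 1.0]]
sleeve [([0.524, -0.008, 0.0], 0.73)]
wide_bottle [([0.727, 0.093, 0.0], 0.94), ([0.537, -0.078, 0.006], 0.61)]
square_bottle [([0.464, -0.019, 0.004], 0.73)]
slim_bottle [([0.539, 0.049, 0.004], 0.7)]
rack [([0.521, -0.013, 0.001], 0.92)]
tray [([0.493, 0.32, 0.001], 0.89), ([0.705, -0.233, -0.001], 0.49)]
heater [([0.469, -0.296, 0.002], 0.58)]
tip_box [([0.706, -0.232, 0.002], 0.86), ([0.521, -0.015, 0.0], 0.35)]
tube_rack [([0.71, 0.239, 0.001], 0.89)]
timer [([0.759, -0.02, -0.002], 0.66)]
```

View pics/side0.png

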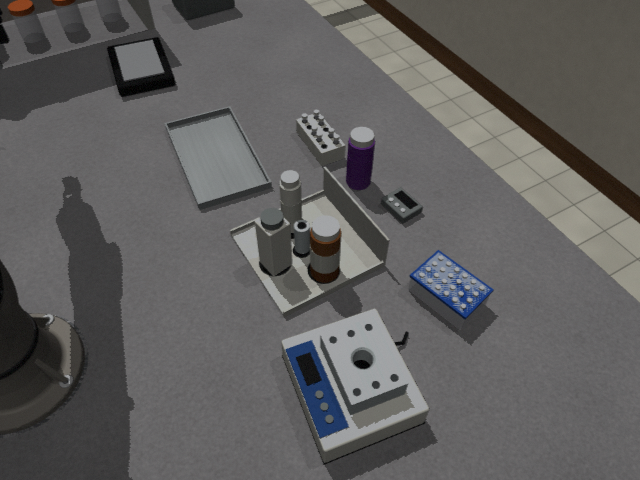

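View pics/top0.png

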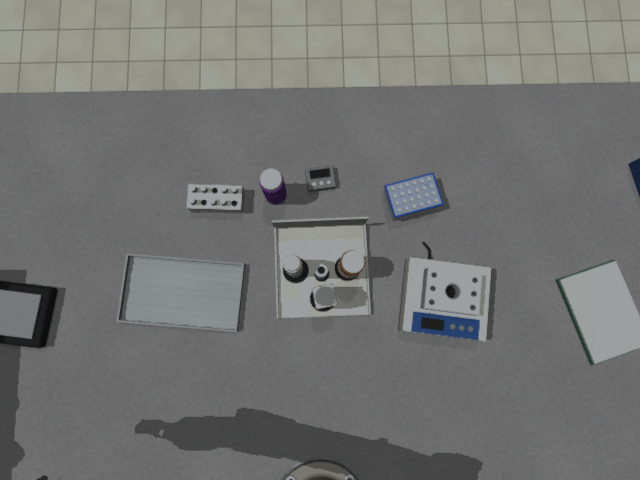

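The side view shows the square bottle in front (275,245), the slim one at (290,195) and the wide amber one at (325,250). The purple look-alike is at (360,160), the heater bore at (362,358) and the tray at (217,155). The top view agrees, and the rack is nearly square to the world axes. I'll go above the rack.

Emit:
step_arm(
  rows=[
    [[0,0,-5.8],[0,0,-10],0],
    [[0,0,-5.8],[0,0,-10],0],
    [[0,0,-5.9],[0,0,-10],0],
    [[0,0,0],[-15,-36,-3],0],
    [[0,0,0],[-15,-36,-3],0],
    [[0,0,0],[-15,-36,-3],0],
    [[0,0,0],[-15,-36,-3],0],
    [[0,0,0],[-15,-36,-3],0],
    [[0,0,0],[-15,-36,-3],0],
    [[0,0,0],[-15,-36,-3],0],
  ],
  squeeze=40,
)

```text
t: 1.93
ee_pos: [0.2709, 0.2706, 0.2936]
orientation: [180.0, 0.0, 180.0]
force: [1.4, 0.5, 0.2]
width: 0.0851
finger_force: 0.0
```

Emit:
step_arm(
  rows=[
    [[0,0,0],[-20,-35,-3],0],
    [[0,0,0],[-20,-35,-3],0],
    [[0,0,0],[-20,-35,-3],0],
    [[0,0,0],[-20,-35,-3],0],
    [[0,0,0],[-20,-35,-3],0],
    [[0,0,0],[-20,-35,0],0],
    [[0,0,0],[-20,-35,0],0],
    [[0,0,0],[-20,-35,0],0],
    [[0,0,0],[0,0,0],0],
    [[0,0,0],[0,0,0],0],
  ],
)

```text
t: 2.77
ee_pos: [0.4309, -0.0102, 0.3085]
orientation: [-180.0, 0.0, 179.6]
force: [0.2, 1.6, -0.3]
width: 0.0854
finger_force: 0.0
```

Run:
```python
from h import *
s=env.state(); print(s["t"],np.round(s["ee_pos"],4),np.round(s["orientation"],2),np.round(s["qpos"],1))
k=env.calibration("wrist"); im=env.capture("wrist"); cv2.imwrite("pics/w1.png",im)
print(k["fx"],k["cx"],k["cy"],np.round(k["extrinsics"],3).tolist())
for n in ["sleeve","wide_bottle","square_bottle","slim_bottle"]:
    print(n,[(np.round(d["xyz"],3).tolist(),round(d["score"],2)) for d in env.pinpoint(n,"wrist")][:3])
```

```text
2.7667 [ 0.4309 -0.0102  0.3085] [-1.7996e+02  2.0000e-02  1.7960e+02] [-36.3   1.3  36.5  97.3  -0.7  81.7  89.9]
408.949121925697 321.60675122407997 240.36226171887247 [[0.006, 0.953, 0.301, 0.353], [1.0, -0.005, -0.004, -0.01], [-0.002, 0.301, -0.953, 0.441], [0.0, 0.0, 0.0, 1.0]]
sleeve [([0.525, -0.012, 0.009], 0.7)]
wide_bottle [([0.725, 0.092, 0.001], 0.73), ([0.54, -0.078, 0.004], 0.56)]
square_bottle [([0.466, -0.018, 0.003], 0.67)]
slim_bottle [([0.536, 0.051, 0.009], 0.87), ([0.526, -0.011, 0.01], 0.21)]
```

View pics/w1.png

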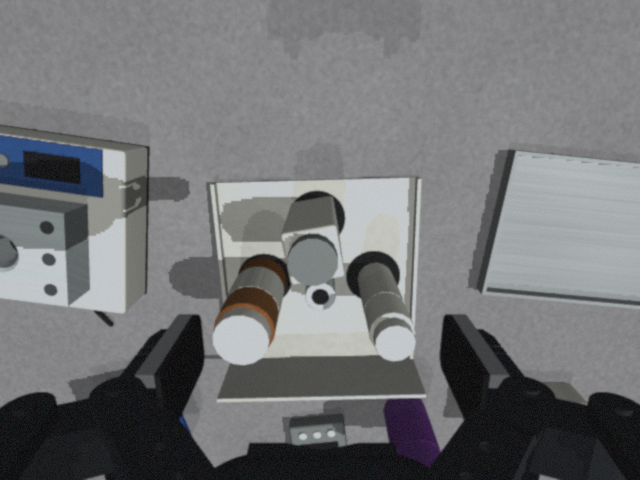

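```bash
cat >> h.py <<'E'
def proj(k,u,v,z):
    T=k["extrinsics"]; d=T[:3,:3]@[(u-k["cx"])/k["fx"],(v-k["cy"])/k["fy"],1]
    return T[:3,3]+d*(z-T[2,3])/d[2]
E
python3 - <<'E'
from h import *
k=env.calibration("wrist"); im=cv2.imread("pics/w1.png")
for n,u,v,z in [("sq",312,259,.142),("wide",243,336,.138),("slim",395,339,.144),("slv",320,294,.076),("boreL",2,252,.095)]:
    print(n,np.round(proj(k,u,v,z),4))
t=env.calibration("top")
for n,u,v,z in [("bore",453,291.5,.095)]+[("tr",)+p+(.018,) for p in [(126,256),(244,262),(240,331),(119,321)]]: print(n,np.round(proj(t,u,v,z),4))
cv2.imwrite("pics/c1.png",cv2.resize(im[180:310,250:390],None,fx=4,fy=4,interpolation=cv2.INTER_CUBIC))
E
```

```text
sq [ 0.4614 -0.0139  0.142 ]
wide [ 0.5317 -0.072   0.138 ]
slim [0.5304 0.0542 0.144 ]
slv [ 0.5218 -0.0078  0.076 ]
boreL [ 0.4733 -0.2923  0.095 ]
bore [ 0.4711 -0.3016  0.095 ]
tr [0.5758 0.4472 0.018 ]
tr [0.5553 0.1676 0.018 ]
tr [0.3945 0.1766 0.018 ]
tr [0.4239 0.4573 0.018 ]
```

View pics/c1.png

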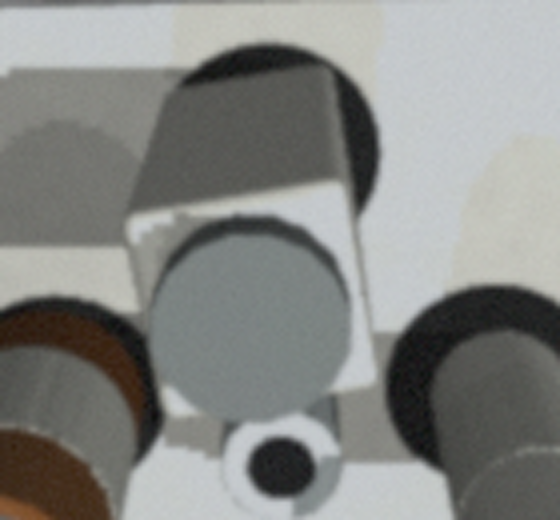

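The square bottle's near shoulder edge, (128,218) to (343,182) in the crop, gives it a yaw of about +9.5°. I'll turn to match it and descend.

Emit:
step_arm(
  rows=[
    [[0,0,-5],[0,0,20],0],
    [[0,0,-5],[0,0,20],0],
    [[0,0,0],[-15,-6,20],0],
    [[0,0,0],[-15.5,-5,20],0],
    [[0,0,0],[0,0,30],0],
    [[0,0,0],[0,0,30],0],
    [[0,0,0],[0,0,30],0],
    [[0,0,0],[0,0,25],0],
    [[0,0,0],[0,0,16],0],
    [[0,0,0],[0,0,0],0],
  ],
)

```text
t: 3.85
ee_pos: [0.4588, -0.0115, 0.094]
orientation: [179.9, -0.5, -169.9]
force: [-1.5, -0.1, -0.8]
width: 0.0853
finger_force: 0.0
```

Emit:
step_arm(
  rows=[
    [[0,0,0],[0,0,0],255],
    [[0,0,0],[0,0,0],255],
    [[0,0,0],[0,0,0],255],
    [[0,0,0],[0,0,0],255],
    [[0,0,0],[0,0,0],255],
    [[0,0,0],[0,0,0],255],
    [[0,0,0],[0,0,0],255],
    [[0,0,0],[0,0,0],255],
    [[0,0,0],[0,0,0],255],
    [[0,0,0],[0,0,0],255],
  ],
)

```text
t: 4.68
ee_pos: [0.4641, -0.0135, 0.099]
orientation: [-180.0, 0.2, -170.0]
force: [-0.8, -1.0, 7.5]
width: 0.0465
finger_force: 41.5
```

Emit:
step_arm(
  rows=[
    [[0,0,0],[0,0,-15],255],
    [[0,0,0],[0,0,-25],255],
    [[0,0,0],[0,0,-30],255],
    [[0,0,0],[-2.4,25,0],255],
    [[0,0,0],[-2.4,36,0],255],
    [[0,0,0],[-2.4,36,0],255],
    [[0,0,0],[-2.4,36,0],255],
    [[0,0,0],[-15,32,0],255],
    [[0,0,0],[-15,32,0],255],
    [[0,0,0],[-15,32,0],255],
  ],
)

```text
t: 5.52
ee_pos: [0.4755, 0.2239, 0.1671]
orientation: [180.0, -0.1, -170.0]
force: [1.2, -0.2, -2.3]
width: 0.0463
finger_force: 41.6
```

Emit:
step_arm(
  rows=[
    [[0,0,0],[-15,32,0],255],
    [[0,0,0],[-15,32,0],255],
    [[0,0,0],[-15,32,0],255],
    [[0,0,0],[-15,32,0],255],
    [[0,0,0],[-15,32,0],255],
    [[0,0,0],[0,0,0],255],
    [[0,0,0],[0,0,20],255],
    [[0,0,0],[0,0,20],255],
    [[0,0,0],[0,0,10],255],
    [[0,0,0],[0,0,0],255],
  ],
)

```text
t: 6.35
ee_pos: [0.5197, 0.391, 0.1134]
orientation: [-179.8, -0.4, -170.0]
force: [-0.0, -1.2, -1.6]
width: 0.046
finger_force: 44.0
```

Emit:
step_arm(
  rows=[
    [[0,0,0],[0,0,3],255],
    [[0,0,0],[0,0,3],255],
    [[0,0,0],[0,0,3],255],
    [[0,0,0],[0,0,3],255],
    [[0,0,0],[0,0,2],255],
    [[0,0,0],[0,0,2],255],
    [[0,0,0],[0,0,2],255],
    [[0,0,0],[0,0,1],255],
    [[0,0,0],[0,0,0],255],
    [[0,0,0],[0,0,0],255],
  ],
)

```text
t: 7.18
ee_pos: [0.5225, 0.3925, 0.0983]
orientation: [-180.0, -0.0, -170.0]
force: [0.1, 0.2, -1.8]
width: 0.0456
finger_force: 44.1
```

Emit:
step_arm(
  rows=[
    [[0,0,0],[0,0,1],255],
    [[0,0,0],[0,0,1],255],
    [[0,0,0],[0,0,1],255],
    [[0,0,0],[0,0,0],255],
    [[0,0,0],[0,0,0],40],
    [[0,0,0],[0,0,0],0],
    [[0,0,0],[0,0,0],0],
    [[0,0,0],[0,0,0],0],
    [[0,0,0],[0,0,0],0],
    [[0,0,0],[0,0,0],0],
  ],
)

```text
t: 8.02
ee_pos: [0.5225, 0.3925, 0.0951]
orientation: [-180.0, -0.0, -170.0]
force: [0.4, 0.8, 0.3]
width: 0.0854
finger_force: 0.0
```

Emit:
step_arm(
  rows=[
    [[0,0,0],[0,0,-30],0],
    [[0,0,5],[0,0,-30],0],
    [[0,0,5],[0,0,-30],0],
    [[0,0,0],[-1.35,-30,0],0],
    [[0,0,0],[-1.35,-38,0],0],
    [[0,0,0],[-1.35,-38,0],0],
    [[0,0,0],[-1.35,-38,0],0],
    [[0,0,0],[-1.35,-38,0],0],
    [[0,0,0],[-1.35,-38,0],0],
    [[0,0,0],[-1.35,-38,0],0],
  ],
)

```text
t: 8.85
ee_pos: [0.5317, 0.1327, 0.1855]
orientation: [180.0, 0.0, 180.0]
force: [1.1, -0.1, 0.2]
width: 0.0856
finger_force: 0.0
```

Emit:
step_arm(
  rows=[
    [[0,0,0],[-1.35,-38,0],0],
    [[0,0,0],[-1.35,-30,0],0],
    [[0,0,0],[-1.35,-15,0],0],
    [[0,0,0],[0,0,0],0],
    [[0,0,0],[0,0,0],0],
    [[0,0,0],[0,0,25],0],
    [[0,0,0],[0,0,30],0],
    [[0,0,0],[0,0,25],0],
    [[0,0,0],[0,0,8],0],
    [[0,0,0],[0,0,0],0],
  ],
)

```text
t: 9.68
ee_pos: [0.5337, 0.0538, 0.0948]
orientation: [180.0, -0.3, -179.8]
force: [-0.3, -0.2, 0.0]
width: 0.0854
finger_force: 0.0
```

Emit:
step_arm(
  rows=[
    [[0,0,0],[0,0,0],255],
    [[0,0,0],[0,0,0],255],
    [[0,0,0],[0,0,0],255],
    [[0,0,0],[0,0,0],255],
    [[0,0,0],[0,0,0],255],
    [[0,0,0],[0,0,0],255],
    [[0,0,0],[0,0,0],255],
    [[0,0,0],[0,0,0],255],
    [[0,0,0],[0,0,0],255],
    [[0,0,0],[0,0,0],255],
  ],
)

```text
t: 10.52
ee_pos: [0.5374, 0.0511, 0.099]
orientation: [180.0, 0.2, 180.0]
force: [-1.0, -1.4, 5.6]
width: 0.039
finger_force: 40.4
```

Emit:
step_arm(
  rows=[
    [[0,0,0],[0,0,-15],255],
    [[0,0,0],[0,0,-25],255],
    [[0,0,0],[0,0,-20],255],
    [[0,0,0],[7,24,0],255],
    [[0,0,0],[11,36,0],255],
    [[0,0,0],[11,36,0],255],
    [[0,0,0],[11,36,0],255],
    [[0,0,0],[11,36,0],255],
    [[0,0,0],[11,36,0],255],
    [[0,0,0],[11,36,0],255],
  ],
)

```text
t: 11.35
ee_pos: [0.4617, 0.2931, 0.1572]
orientation: [180.0, -0.0, 180.0]
force: [0.8, -0.5, -1.3]
width: 0.0391
finger_force: 40.6
```

Emit:
step_arm(
  rows=[
    [[0,0,0],[7.4,24,0],255],
    [[0,0,0],[0,0,10],255],
    [[0,0,0],[0,0,20],255],
    [[0,0,0],[0,0,12],255],
    [[0,0,0],[0,0,5],255],
    [[0,0,0],[0,0,4],255],
    [[0,0,0],[0,0,3],255],
    [[0,0,0],[0,0,2],255],
    [[0,0,0],[0,0,2],255],
    [[0,0,0],[0,0,0],255],
  ],
)

```text
t: 12.18
ee_pos: [0.4558, 0.3155, 0.0995]
orientation: [180.0, 0.0, 180.0]
force: [-0.0, -0.1, -1.4]
width: 0.0393
finger_force: 40.7
```

Emit:
step_arm(
  rows=[
    [[0,0,0],[0,0,1],255],
    [[0,0,0],[0,0,1],255],
    [[0,0,0],[0,0,1],255],
    [[0,0,0],[0,0,1],255],
    [[0,0,0],[0,0,0],255],
    [[0,0,0],[0,0,0],40],
    [[0,0,0],[0,0,0],0],
    [[0,0,0],[0,0,0],0],
    [[0,0,0],[0,0,0],0],
    [[0,0,0],[0,0,0],0],
  ],
)

```text
t: 13.02
ee_pos: [0.4555, 0.3155, 0.0951]
orientation: [-180.0, -0.0, 180.0]
force: [-0.4, 0.8, 0.1]
width: 0.0853
finger_force: 0.0
```

Emit:
step_arm(
  rows=[
    [[0,0,0],[0,0,-30],0],
    [[0,0,0],[0,0,-30],0],
    [[0,0,0],[0,0,-30],0],
    [[0,0,0],[-7.2,-30,0],0],
    [[0,0,0],[-7.2,-38,0],0],
    [[0,0,0],[-7.2,-38,0],0],
    [[0,0,0],[-7.2,-38,0],0],
    [[0,0,0],[-7.2,-38,0],0],
    [[0,0,0],[-7.2,-38,0],0],
    [[0,0,0],[-7.2,-38,0],0],
  ],
)

```text
t: 13.85
ee_pos: [0.5059, 0.0558, 0.1854]
orientation: [180.0, 0.0, -180.0]
force: [1.3, 0.9, -0.6]
width: 0.0856
finger_force: 0.0
```

Emit:
step_arm(
  rows=[
    [[0,0,0],[-7.2,-38,0],0],
    [[0,0,0],[-7.2,-38,0],0],
    [[0,0,0],[-7.2,-38,0],0],
    [[0,0,0],[-7.5,-18.5,0],0],
    [[0,0,0],[0,0,0],0],
    [[0,0,0],[0,0,20],0],
    [[0,0,0],[0,0,30],0],
    [[0,0,0],[0,0,26],0],
    [[0,0,0],[0,0,12],0],
    [[0,0,0],[0,0,0],0],
  ],
)

```text
t: 14.68
ee_pos: [0.5323, -0.0733, 0.0942]
orientation: [179.9, -0.4, -179.9]
force: [-0.4, -0.4, -0.1]
width: 0.0852
finger_force: 0.0
```

Emit:
step_arm(
  rows=[
    [[0,0,0],[0,0,0],255],
    [[0,0,0],[0,0,0],255],
    [[0,0,0],[0,0,0],255],
    [[0,0,0],[0,0,0],255],
    [[0,0,0],[0,0,0],255],
    [[0,0,0],[0,0,0],255],
    [[0,0,0],[0,0,0],255],
    [[0,0,0],[0,0,0],255],
    [[0,0,0],[0,0,0],255],
    [[0,0,0],[0,0,0],255],
  ],
)

```text
t: 15.52
ee_pos: [0.5368, -0.0763, 0.0995]
orientation: [-179.9, 0.3, 179.9]
force: [-0.3, -2.0, 6.1]
width: 0.053
finger_force: 42.3
```

Emit:
step_arm(
  rows=[
    [[0,0,0],[0,0,-15],255],
    [[0,0,0],[0,0,-30],255],
    [[0,0,0],[0,0,-30],255],
    [[0,0,0],[0,0,-12],255],
    [[0,0,0],[3,27,0],255],
    [[0,0,0],[3,36,0],255],
    [[0,0,0],[3,36,0],255],
    [[0,0,0],[3,36,0],255],
    [[0,0,0],[3,36,0],255],
    [[0,0,0],[3,36,0],255],
  ],
)

```text
t: 16.35
ee_pos: [0.5156, 0.134, 0.1837]
orientation: [180.0, -0.1, 180.0]
force: [0.3, 0.4, -4.2]
width: 0.0526
finger_force: 43.6
```

Emit:
step_arm(
  rows=[
    [[0,0,0],[3,36,0],255],
    [[0,0,0],[3,36,0],255],
    [[0,0,0],[3.8,22,0],255],
    [[0,0,0],[0,0,10],255],
    [[0,0,0],[0,0,25],255],
    [[0,0,0],[0,0,25],255],
    [[0,0,0],[0,0,12],255],
    [[0,0,0],[0,0,6],255],
    [[0,0,0],[0,0,3],255],
    [[0,0,0],[0,0,2],255],
  ],
)

```text
t: 17.18
ee_pos: [0.5074, 0.2259, 0.1012]
orientation: [180.0, -0.0, 180.0]
force: [-0.3, -0.0, -3.0]
width: 0.0531
finger_force: 43.6
```

Emit:
step_arm(
  rows=[
    [[0,0,0],[0,0,1],255],
    [[0,0,0],[0,0,1],255],
    [[0,0,0],[0,0,1],255],
    [[0,0,0],[0,0,1],255],
    [[0,0,0],[0,0,0],255],
    [[0,0,0],[0,0,0],255],
    [[0,0,0],[0,0,0],40],
    [[0,0,0],[0,0,0],0],
    [[0,0,0],[0,0,0],0],
    [[0,0,0],[0,0,0],0],
  ],
)

```text
t: 18.02
ee_pos: [0.5078, 0.2261, 0.0979]
orientation: [180.0, 0.1, 180.0]
force: [0.3, 0.2, 0.6]
width: 0.0852
finger_force: 0.0
```

Emit:
step_arm(
  rows=[
    [[0,0,0],[0,0,-30],0],
    [[0,0,0],[0,0,-40],0],
    [[0,0,0],[0,0,-40],0],
    [[0,0,0],[4,-31,0],0],
    [[0,0,0],[4,-38,0],0],
    [[0,0,0],[4,-38,0],0],
    [[0,0,0],[4,-38,0],0],
    [[0,0,0],[4,-38,0],0],
    [[0,0,0],[4,-35,0],0],
    [[0,0,0],[4,-18,0],0],
  ],
)

```text
t: 18.85
ee_pos: [0.4786, -0.016, 0.2081]
orientation: [-179.9, 0.1, 179.6]
force: [-0.7, -0.6, 0.9]
width: 0.0854
finger_force: 0.0
```

Emit:
step_arm(
  rows=[
    [[0,0,0],[0,0,0],0],
    [[0,0,0],[0,0,0],0],
    [[0,0,0],[0,0,0],0],
    [[0,0,0],[0,0,0],0],
    [[0,0,0],[0,0,0],0],
    [[0,0,0],[0,0,0],0],
    [[0,0,0],[0,0,0],0],
    [[0,0,0],[0,0,0],0],
    [[0,0,0],[0,0,0],0],
    [[0,0,0],[0,0,0],0],
  ],
)

```text
t: 19.68
ee_pos: [0.4792, -0.01, 0.2073]
orientation: [-180.0, -0.0, 180.0]
force: [-0.2, 0.7, 1.2]
width: 0.0853
finger_force: 0.0
```

Run:
```python
from h import *
s=env.state(); print(s["t"],np.round(s["ee_pos"],4),np.round(s["orientation"],2),np.round(s["qpos"],1))
k=env.calibration("wrist"); im=env.capture("wrist"); cv2.imwrite("pics/w2.png",im)
top=env.capture("top"); side=env.capture("side")
cv2.imwrite("pics/top2.png",top); cv2.imwrite("pics/side2.png",side)
for c in ["wrist","top","side"]:
    for n in ["sleeve","tray","wide_bottle","square_bottle","slim_bottle"]: print(c,n,[(np.round(d["xyz"],3).tolist(),round(d["score"],2)) for d in env.pinpoint(n,c)][:2])
a=cv2.resize(side[80:300,140:420],(420,330)); 
cv2.imwrite("pics/v2.png",np.vstack([np.hstack([im[:,80:560][:330,:380],a])]))
```

```text
19.6833 [ 0.4792 -0.01    0.2073] [-180.     -0.    179.99] [-34.7  12.6  40.3 101.7  -8.7  68.9  98. ]
wrist sleeve [([0.524, -0.01, 0.01], 0.88)]
wrist tray []
wrist wide_bottle [([0.722, 0.093, -0.001], 0.76), ([0.507, 0.224, 0.004], 0.62)]
wrist square_bottle []
wrist slim_bottle []
top sleeve []
top tray [([0.493, 0.318, 0.002], 0.61)]
top wide_bottle [([0.508, 0.226, 0.006], 0.83), ([0.723, 0.094, 0.002], 0.61)]
top square_bottle [([0.527, 0.39, 0.003], 0.57)]
top slim_bottle [([0.459, 0.316, 0.005], 0.76)]
side sleeve [([0.527, -0.015, 0.005], 0.63)]
side tray [([0.483, 0.318, -0.001], 0.79)]
side wide_bottle [([0.51, 0.223, 0.006], 0.86), ([0.724, 0.093, 0.0], 0.86)]
side square_bottle [([0.526, 0.392, 0.002], 0.74)]
side slim_bottle [([0.456, 0.312, 0.002], 0.84)]
```

View pics/v2.png

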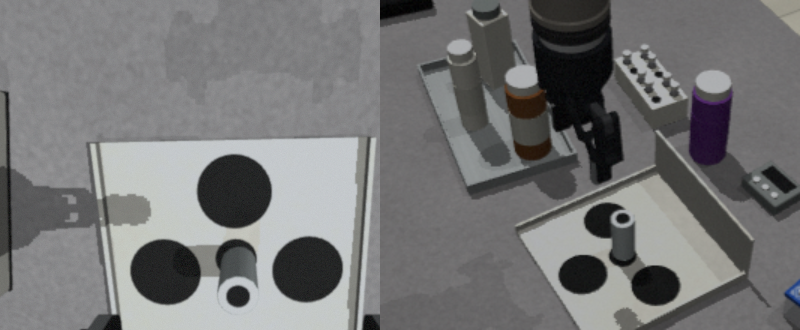

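All three bottles stand in the tray and the sleeve is free on the rack; its top is at (318,295) in the wrist image. I'll pinch it along y, then along x, so it's centred on the TCP both ways.

Emit:
step_arm(
  rows=[
    [[0,0,0],[-20,-1,10],0],
    [[0,0,0],[-25,0,20],0],
    [[0,0,0],[0,0,30],0],
    [[0,0,0],[0,0,30],0],
    [[0,0,0],[0,0,30],0],
    [[0,0,0],[0,0,20],0],
    [[0,0,0],[0,0,9],0],
    [[0,0,0],[0,0,0],0],
    [[0,0,0],[0,0,0],0],
    [[0,0,0],[0,0,0],0],
  ],
)

```text
t: 21.42
ee_pos: [0.5258, -0.0112, 0.0599]
orientation: [180.0, 0.2, 180.0]
force: [-0.1, -0.2, 0.6]
width: 0.0855
finger_force: 0.0
```

Emit:
step_arm(
  rows=[
    [[0,0,0],[0,0,0],140],
    [[0,0,0],[0,0,0],255],
    [[0,0,0],[0,0,0],255],
    [[0,0,0],[0,0,0],255],
    [[0,0,0],[0,0,0],255],
    [[0,0,0],[0,0,0],255],
    [[0,0,0],[0,0,0],255],
    [[0,0,0],[0,0,0],255],
    [[0,0,0],[0,0,0],255],
    [[0,0,0],[0,0,0],255],
  ],
  squeeze=25,
)

```text
t: 22.25
ee_pos: [0.5246, -0.011, 0.0587]
orientation: [180.0, 0.0, 180.0]
force: [-0.1, -0.4, 5.5]
width: 0.0283
finger_force: 28.3
```

Emit:
step_arm(
  rows=[
    [[0,0,0],[0,0,0],60],
    [[0,0,0],[0,0,0],0],
    [[0,0,0],[0,0,0],0],
    [[0,0,0],[0,0,0],0],
    [[0,0,0],[0,0,0],0],
    [[0,0,6],[0,0,0],0],
    [[0,0,6],[0,0,0],0],
    [[0,0,6],[0,0,0],0],
    [[0,0,6],[0,0,0],0],
    [[0,0,6],[0,0,0],0],
  ],
)

```text
t: 23.08
ee_pos: [0.5241, -0.011, 0.0582]
orientation: [-180.0, -0.0, 149.7]
force: [0.4, 0.6, 0.6]
width: 0.0855
finger_force: 0.0
```

Emit:
step_arm(
  rows=[
    [[0,0,6],[0,0,0],0],
    [[0,0,6],[0,0,0],0],
    [[0,0,6],[0,0,0],0],
    [[0,0,6],[0,0,0],0],
    [[0,0,6],[0,0,0],0],
    [[0,0,6],[0,0,0],0],
    [[0,0,6],[0,0,0],0],
    [[0,0,6],[0,0,0],0],
    [[0,0,6],[0,0,0],0],
    [[0,0,6],[0,0,0],0],
  ],
)

```text
t: 23.92
ee_pos: [0.5242, -0.0108, 0.0582]
orientation: [-180.0, -0.0, 89.7]
force: [-0.0, 0.9, 0.3]
width: 0.0856
finger_force: 0.0
```

Emit:
step_arm(
  rows=[
    [[0,0,0],[0,0,0],140],
    [[0,0,0],[0,0,0],255],
    [[0,0,0],[0,0,0],255],
    [[0,0,0],[0,0,0],255],
    [[0,0,0],[0,0,0],255],
    [[0,0,0],[0,0,0],255],
    [[0,0,0],[0,0,0],255],
    [[0,0,0],[0,0,0],255],
    [[0,0,0],[0,0,0],255],
    [[0,0,0],[0,0,0],255],
  ],
)

```text
t: 24.75
ee_pos: [0.5243, -0.0111, 0.0584]
orientation: [180.0, -0.0, 90.0]
force: [0.0, 0.2, 1.9]
width: 0.0284
finger_force: 28.6
```

Run:
```python
from h import *
s=env.state(); print(np.round(s["ee_pos"],4),np.round(s["orientation"],2),np.round(s["qpos"],1),s["width"])
k=env.calibration("wrist"); im=env.capture("wrist"); cv2.imwrite("pics/w3.png",im); print(np.round(k["extrinsics"],3).tolist())
from math import *
top=env.capture("top");t=env.calibration("top")
m=env.masks_of("heater","top")[0]
print(m["score"],[np.where(m["region"])[i].mean() for i in(1,0)])
c=cv2.imread("pics/top0.png")[240:350,390:510]
cv2.imwrite("pics/c3.png",np.hstack([cv2.resize(c,(480,440),interpolation=cv2.INTER_CUBIC),cv2.resize(im,(320,440))]))
```

```text
[ 0.5243 -0.0111  0.0584] [179.98  -0.    89.99] [-41.7  36.5  57.9 105.8 -36.3  58.5  31.4] 0.02839865506875394
[[1.0, 0.001, 0.0, 0.523], [0.001, -0.953, -0.303, 0.066], [-0.0, 0.303, -0.953, 0.191], [0.0, 0.0, 0.0, 1.0]]
0.83 [np.float64(445.0388378744543), np.float64(298.5217522203824)]
```

View pics/c3.png

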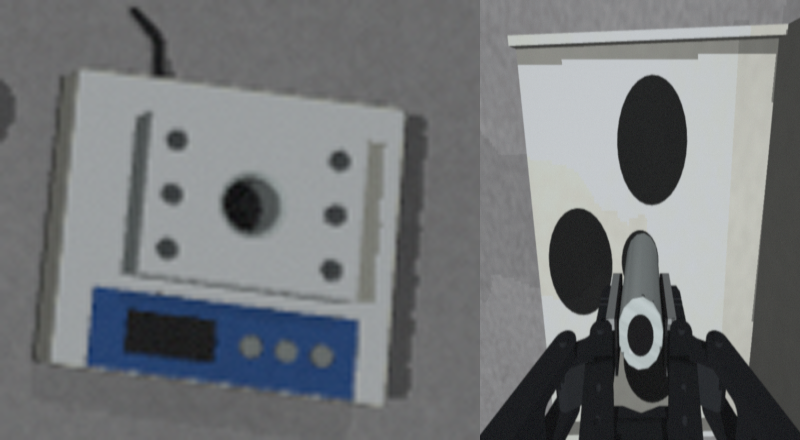

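Emit:
step_arm(
  rows=[
    [[0,0,0],[0,0,-15],255],
    [[0,0,0],[0,0,-35],255],
    [[0,0,0],[0,0,-40],255],
    [[0,0,0],[0,0,-40],255],
    [[0,0,0],[-30,-5,0],255],
    [[0,0,0],[-38,-6,0],255],
    [[0,0,0],[-38,-6,0],255],
    [[0,0,0],[-38,-6,0],255],
    [[0,0,0],[-38,-6,0],255],
    [[0,0,0],[-38,-6,0],255],
  ],
  squeeze=40,
)

```text
t: 25.73
ee_pos: [0.4883, -0.2321, 0.1878]
orientation: [-180.0, -0.1, 90.0]
force: [0.7, -0.5, -1.6]
width: 0.0282
finger_force: 41.4
```

Emit:
step_arm(
  rows=[
    [[0,0,0],[-38,-6,0],255],
    [[0,0,0],[-38,-6,0],255],
    [[0,0,0],[-33,-6,0],255],
    [[0,0,0],[-20,0,0],255],
    [[0,0,0],[0,0,0],255],
    [[0,0,0],[0,0,0],255],
    [[0,0,0],[0,0,0],255],
    [[0,0,0],[0,0,0],255],
    [[0,0,0],[0,0,0],255],
    [[0,0,0],[0,0,0],255],
  ],
)

```text
t: 26.57
ee_pos: [0.4719, -0.3585, 0.1881]
orientation: [180.0, -0.1, 90.1]
force: [0.3, 0.1, -1.0]
width: 0.0276
finger_force: 41.4
```

Run:
```python
from h import *
s=env.state(); print(np.round(s["ee_pos"],4),np.round(s["orientation"],2),np.round(s["qpos"],1),s["width"])
k=env.calibration("wrist"); im=env.capture("wrist"); cv2.imwrite("pics/w4.png",im); print(np.round(k["extrinsics"],4).tolist())
t=env.calibration("top")
print("slv top0",proj(t,322,271,.076),"bore",proj(t,452.75,291.2,.095))
```

```text
[ 0.4719 -0.3585  0.1881] [ 1.7999e+02 -5.0000e-02  9.0130e+01] [ -2.2  35.   59.9  86.  -30.7  76.7  60.4] 0.02761202936332961
[[1.0, 0.0035, 0.0009, 0.4708], [0.0037, -0.9534, -0.3018, -0.282], [-0.0002, 0.3018, -0.9534, 0.3205], [0.0, 0.0, 0.0, 1.0]]
slv top0 [ 0.52437635 -0.01589425  0.076     ] bore [ 0.47181379 -0.30104982  0.095     ]
```

View pics/w4.png

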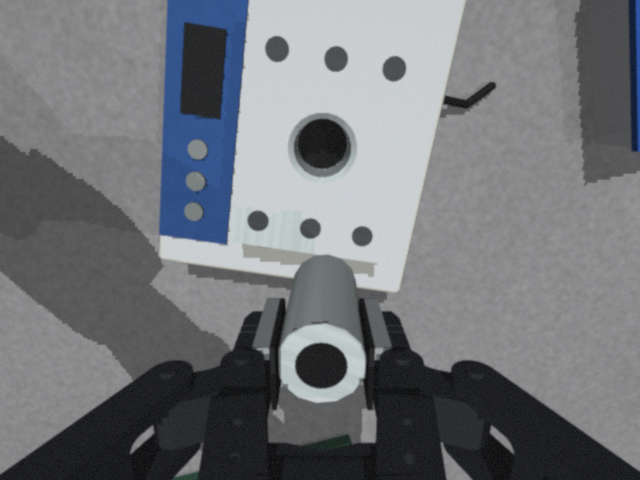

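Run:
```python
from h import *
k=env.calibration("wrist");im=cv2.imread("pics/w4.png"); s=env.state()["ee_pos"]
g=im[100:195,270:375].astype(int)
m=(g.min(2)<190).astype(np.uint8)
n,l,st,ce=cv2.connectedComponentsWithStats(m); i=1+np.argmax(st[1:,4])
c=max(cv2.findContours((l==i).astype(np.uint8),0,1)[0],key=len); e=cv2.fitEllipse(c)
print("rim ellipse",np.array(e[0])+[270,100],e[1])
b=proj(k,e[0][0]+270,e[0][1]+100,.095); a=proj(k,322,363,.2057); a3=None
print("bore",b,"slv",a,"tcp",s,"err",a[:2]-s[:2],"bore corrected",b[:2]-a[:2]+s[:2])
```

```text
rim ellipse [321.75560379 145.73202133] (66.70893859863281, 70.04605865478516)
bore [ 0.47078154 -0.30024154  0.095     ] slv [ 0.47103945 -0.36059204  0.2057    ] tcp [ 0.47180508 -0.35875843  0.18826252] err [-0.00076563 -0.00183361] bore corrected [ 0.47154717 -0.29840794]
```

Emit:
step_arm(
  rows=[
    [[0,0,0],[20,0,0],255],
    [[0,0,0],[25,0,0],255],
    [[0,0,0],[15.5,0,0],255],
    [[0,0,0],[0,0,0],255],
    [[0,0,0],[0,0,10],255],
    [[0,0,0],[0,0,15],255],
    [[0,0,0],[0,0,10],255],
    [[0,0,0],[0,0,2],255],
    [[0,0,0],[0,0,0],255],
    [[0,0,0],[0,0,0],255],
  ],
)

```text
t: 27.45
ee_pos: [0.4709, -0.3004, 0.1514]
orientation: [-180.0, 0.0, 89.9]
force: [-0.0, -0.1, -1.3]
width: 0.0278
finger_force: 41.4
```

Emit:
step_arm(
  rows=[
    [[0,0,0],[0,0,1],255],
    [[0,0,0],[0,0,1],255],
    [[0,0,0],[0,0,1],255],
    [[0,0,0],[0,0,1],255],
    [[0,0,0],[0,0,1],255],
    [[0,0,0],[0,0,1],255],
    [[0,0,0],[0,0,1],255],
    [[0,0,0],[0,0,1],255],
    [[0,0,0],[0,0,0],255],
    [[0,0,0],[0,0,0],255],
  ],
)

```text
t: 28.28
ee_pos: [0.4711, -0.2995, 0.1432]
orientation: [-180.0, -0.0, 90.0]
force: [-0.6, -0.3, -1.3]
width: 0.0281
finger_force: 41.4
```

Emit:
step_arm(
  rows=[
    [[0,0,0],[0.8,0.3,1],255],
    [[0,0,0],[0,0,1],255],
    [[0,0,0],[0,0,1],255],
    [[0,0,0],[0,0,1],255],
    [[0,0,0],[0,0,1],255],
    [[0,0,0],[0,0,1],255],
    [[0,0,0],[0,0,1],255],
    [[0,0,0],[0,0,1],255],
    [[0,0,0],[0,0,0],255],
    [[0,0,0],[0,0,0],255],
  ],
)

```text
t: 29.12
ee_pos: [0.4714, -0.2987, 0.1352]
orientation: [-180.0, -0.0, 90.0]
force: [-0.2, 0.5, -1.5]
width: 0.0277
finger_force: 41.4
```

Emit:
step_arm(
  rows=[
    [[0,0,0],[0,0,2],255],
    [[0,0,0],[0,0,2.5],255],
    [[0,0,0],[0,0,2.5],255],
    [[0,0,0],[0,0,2.5],255],
    [[0,0,0],[0,0,2.5],255],
    [[0,0,0],[0,0,2.5],255],
    [[0,0,0],[0,0,2.5],255],
    [[0,0,0],[0,0,2],255],
    [[0,0,0],[0,0,1],255],
    [[0,0,0],[0,0,0],255],
  ],
)

```text
t: 29.95
ee_pos: [0.4713, -0.2986, 0.115]
orientation: [-180.0, -0.0, 90.0]
force: [-0.4, -0.8, -1.0]
width: 0.0278
finger_force: 41.4
```

Emit:
step_arm(
  rows=[
    [[0,0,0],[0,0,1],255],
    [[0,0,0],[0,0,1],255],
    [[0,0,0],[0,0,1],255],
    [[0,0,0],[0,0,1],255],
    [[0,0,0],[0,0,0],255],
    [[0,0,0],[0,0,0],255],
    [[0,0,0],[0,0,0],255],
    [[0,0,0],[0,0,0],255],
    [[0,0,0],[0,0,0],255],
    [[0,0,0],[0,0,0],255],
  ],
)

```text
t: 30.78
ee_pos: [0.4716, -0.2988, 0.1115]
orientation: [180.0, 0.0, 90.0]
force: [-0.4, 0.3, 1.9]
width: 0.0279
finger_force: 41.6
```

Emit:
step_arm(
  rows=[
    [[0,0,0],[0,0,0],60],
    [[0,0,0],[0,0,0],0],
    [[0,0,0],[0,0,0],0],
    [[0,0,0],[0,0,0],0],
    [[0,0,0],[0,0,0],0],
    [[0,0,0],[0,0,-10],0],
    [[0,0,0],[0,0,-30],0],
    [[0,0,0],[0,0,-35],0],
    [[0,0,-6],[0,0,0],0],
    [[0,0,-6],[0,0,0],0],
  ],
)

```text
t: 31.62
ee_pos: [0.4725, -0.3005, 0.1897]
orientation: [179.8, 0.3, 102.2]
force: [-0.6, 0.4, -0.2]
width: 0.0852
finger_force: 0.0
```

Run:
```python
from h import *
s=env.state(); print(np.round(s["ee_pos"],4),np.round(s["orientation"],2))
w=env.capture("wrist"); d=env.capture("side")
cv2.imwrite("pics/v5.png",np.hstack([cv2.resize(w[150:480,160:480],(400,412)),cv2.resize(d[280:460,270:440],(389,412))]))
```

```text
[ 0.4725 -0.3005  0.1897] [179.78   0.27 102.24]
```

View pics/v5.png

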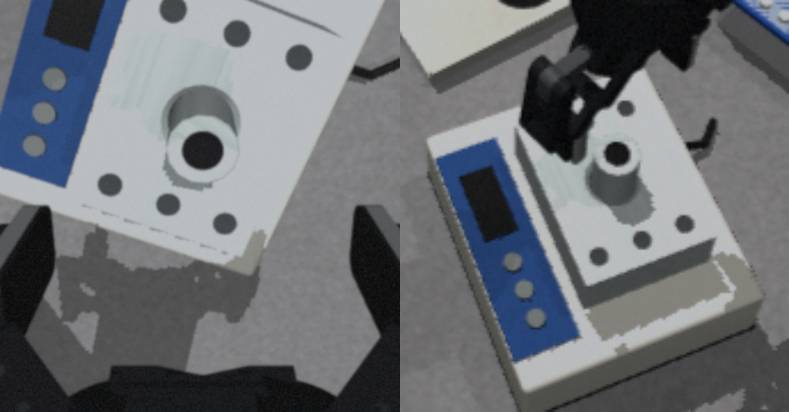

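The sleeve is seated in the large bore, upright with only about a third showing. Next I return the bottles, wide first.

Emit:
step_arm(
  rows=[
    [[0,0,-6.5],[0,0,0],0],
    [[0,0,-6.5],[0,0,0],0],
    [[0,0,-6.5],[0,0,0],0],
    [[0,0,-6.5],[0,0,0],0],
    [[0,0,-6.5],[0,0,0],0],
    [[0,0,-6.5],[0,0,0],0],
    [[0,0,-6.5],[0,0,0],0],
    [[0,0,-6.5],[0,0,0],0],
    [[0,0,-6.5],[0,0,0],0],
    [[0,0,-6.5],[0,0,0],0],
  ],
)

```text
t: 32.55
ee_pos: [0.4711, -0.2987, 0.1861]
orientation: [180.0, -0.1, 167.1]
force: [0.1, 0.0, 0.2]
width: 0.0852
finger_force: 0.0
```

Emit:
step_arm(
  rows=[
    [[0,0,-6.5],[0,0,0],0],
    [[0,0,-6.5],[0,0,0],0],
    [[0,0,0],[-2.5,30,0],0],
    [[0,0,0],[-2.5,38,0],0],
    [[0,0,0],[-2.5,38,0],0],
    [[0,0,0],[-2.5,38,0],0],
    [[0,0,0],[-2.5,38,0],0],
    [[0,0,0],[-2.5,38,0],0],
    [[0,0,0],[-2.5,38,0],0],
    [[0,0,0],[-2.5,38,0],0],
  ],
)

```text
t: 33.38
ee_pos: [0.4911, -0.0011, 0.1863]
orientation: [180.0, -0.0, 179.8]
force: [1.6, -0.2, 1.1]
width: 0.0856
finger_force: 0.0
```

Emit:
step_arm(
  rows=[
    [[0,0,0],[-2.5,38,0],0],
    [[0,0,0],[-2.5,38,0],0],
    [[0,0,0],[-2.5,38,0],0],
    [[0,0,0],[-2.5,38,0],0],
    [[0,0,0],[-2.5,38,0],0],
    [[0,0,0],[-2.5,30,0],0],
    [[0,0,0],[0,10,0],0],
    [[0,0,0],[0,0,0],0],
    [[0,0,0],[0,0,0],0],
    [[0,0,0],[0,0,0],0],
  ],
)

```text
t: 34.22
ee_pos: [0.507, 0.2243, 0.1863]
orientation: [-179.9, -0.0, 179.7]
force: [-0.3, 0.5, -0.3]
width: 0.0852
finger_force: 0.0
```

Emit:
step_arm(
  rows=[
    [[0,0,0],[-1,2,20],0],
    [[0,0,0],[0,0,30],0],
    [[0,0,0],[0,0,25],0],
    [[0,0,0],[0,0,13],0],
    [[0,0,0],[0,0,0],0],
    [[0,0,0],[0,0,0],255],
    [[0,0,0],[0,0,0],255],
    [[0,0,0],[0,0,0],255],
    [[0,0,0],[0,0,0],255],
    [[0,0,0],[0,0,0],255],
  ],
)

```text
t: 35.05
ee_pos: [0.5095, 0.2278, 0.1005]
orientation: [-180.0, 0.2, 179.9]
force: [-0.1, -3.7, 6.2]
width: 0.0531
finger_force: 41.8
```

Emit:
step_arm(
  rows=[
    [[0,0,0],[0,0,0],255],
    [[0,0,0],[0,0,0],255],
    [[0,0,0],[0,0,0],255],
    [[0,0,0],[0,0,0],255],
    [[0,0,0],[0,0,0],255],
    [[0,0,0],[0,0,-15],255],
    [[0,0,0],[0,0,-25],255],
    [[0,0,0],[0,0,-20],255],
    [[0,0,0],[0,0,0],255],
    [[0,0,0],[0,0,0],255],
  ],
)

```text
t: 35.88
ee_pos: [0.508, 0.2299, 0.1589]
orientation: [179.9, 0.1, -180.0]
force: [-0.3, 0.1, -4.0]
width: 0.0531
finger_force: 43.5
```

Emit:
step_arm(
  rows=[
    [[0,0,0],[-3,-22,0],255],
    [[0,0,0],[-3,-36,0],255],
    [[0,0,0],[-3,-36,0],255],
    [[0,0,0],[-3,-36,0],255],
    [[0,0,0],[-3,-36,0],255],
    [[0,0,0],[-3,-36,0],255],
    [[0,0,0],[-3,-36,0],255],
    [[0,0,0],[-3,-36,0],255],
    [[0,0,0],[-3,-22,0],255],
    [[0,0,0],[-1,-8,0],255],
  ],
)

```text
t: 36.72
ee_pos: [0.5336, -0.0811, 0.1566]
orientation: [-179.8, -0.2, 179.5]
force: [0.6, -1.1, -3.9]
width: 0.053
finger_force: 43.6
```

Emit:
step_arm(
  rows=[
    [[0,0,0],[0,0,0],255],
    [[0,0,0],[0,0,10],255],
    [[0,0,0],[0,0,20],255],
    [[0,0,0],[0,0,12],255],
    [[0,0,0],[0,0,6],255],
    [[0,0,0],[0,0,3],255],
    [[0,0,0],[0,0,2],255],
    [[0,0,0],[0,0,1],255],
    [[0,0,0],[0,0,0],255],
    [[0,0,0],[0,0,0],255],
  ],
)

```text
t: 37.55
ee_pos: [0.5361, -0.0747, 0.105]
orientation: [180.0, 0.1, 180.0]
force: [0.8, 0.7, -3.6]
width: 0.053
finger_force: 43.5
```

Emit:
step_arm(
  rows=[
    [[0,0,0],[0,-1,1],255],
    [[0,0,0],[0,0,1],255],
    [[0,0,0],[0,0,1],255],
    [[0,0,0],[0,0,1],255],
    [[0,0,0],[0,0,1],255],
    [[0,0,0],[0,0,0.5],255],
    [[0,0,0],[0,0,0],255],
    [[0,0,0],[0,0,0],255],
    [[0,0,0],[0,0,0],255],
    [[0,0,0],[0,0,0],255],
  ],
)

```text
t: 38.38
ee_pos: [0.5377, -0.0765, 0.1024]
orientation: [180.0, 0.3, 179.9]
force: [-3.1, 0.6, 12.6]
width: 0.0531
finger_force: 44.1
```

Emit:
step_arm(
  rows=[
    [[0,0,0],[0,0,-0.5],200],
    [[0,0,0],[0,0,0],40],
    [[0,0,0],[0,0,0],0],
    [[0,0,0],[0,0,0],0],
    [[0,0,0],[0,0,0],0],
    [[0,0,0],[0,0,0],0],
    [[0,0,0],[0,0,-15],0],
    [[0,0,0],[0,0,-35],0],
    [[0,0,0],[0,0,-38],0],
    [[0,0,0],[0,0,0],0],
  ],
)

```text
t: 39.22
ee_pos: [0.5403, -0.0773, 0.1945]
orientation: [-179.9, 0.8, 180.0]
force: [1.0, -0.7, 0.3]
width: 0.0856
finger_force: 0.0
```

Emit:
step_arm(
  rows=[
    [[0,0,0],[7.5,30,0],0],
    [[0,0,0],[7.5,38,0],0],
    [[0,0,0],[7.5,38,0],0],
    [[0,0,0],[7.5,38,0],0],
    [[0,0,0],[7.5,38,0],0],
    [[0,0,0],[7.5,38,0],0],
    [[0,0,0],[7.5,38,0],0],
    [[0,0,0],[7.5,38,0],0],
    [[0,0,0],[7.5,38,0],0],
    [[0,0,0],[7.5,38,0],0],
  ],
)

```text
t: 40.05
ee_pos: [0.4599, 0.2981, 0.1872]
orientation: [180.0, 0.0, 180.0]
force: [0.1, 1.5, 0.6]
width: 0.0851
finger_force: 0.0
```

Emit:
step_arm(
  rows=[
    [[0,0,0],[6,20,0],0],
    [[0,0,0],[0,0,0],0],
    [[0,0,0],[0,0,0],0],
    [[0,0,0],[0,0,0],0],
    [[0,0,0],[0,0,0],0],
    [[0,0,0],[0,0,0],0],
    [[0,0,0],[0,0,0],0],
    [[0,0,0],[0,0,0],0],
    [[0,0,0],[0,0,0],0],
    [[0,0,0],[0,0,0],0],
  ],
)

```text
t: 40.88
ee_pos: [0.4547, 0.3161, 0.1874]
orientation: [180.0, 0.0, 180.0]
force: [-0.3, 0.1, -0.1]
width: 0.0853
finger_force: 0.0
```

Emit:
step_arm(
  rows=[
    [[0,0,0],[-1,0,20],0],
    [[0,0,0],[0,0,30],0],
    [[0,0,0],[0,0,27],0],
    [[0,0,0],[0,0,13],0],
    [[0,0,0],[0,0,0],0],
    [[0,0,0],[0,0,0],255],
    [[0,0,0],[0,0,0],255],
    [[0,0,0],[0,0,0],255],
    [[0,0,0],[0,0,0],255],
    [[0,0,0],[0,0,0],255],
  ],
)

```text
t: 41.72
ee_pos: [0.4569, 0.3163, 0.0991]
orientation: [179.9, 0.1, 180.0]
force: [-0.3, -1.3, 5.6]
width: 0.0391
finger_force: 40.1
```

Emit:
step_arm(
  rows=[
    [[0,0,0],[0,0,0],255],
    [[0,0,0],[0,0,0],255],
    [[0,0,0],[0,0,0],255],
    [[0,0,0],[0,0,0],255],
    [[0,0,0],[0,0,0],255],
    [[0,0,0],[0,0,-15],255],
    [[0,0,0],[0,0,-25],255],
    [[0,0,0],[0,0,-20],255],
    [[0,0,0],[0,0,0],255],
    [[0,0,0],[0,0,0],255],
  ],
)

```text
t: 42.55
ee_pos: [0.4563, 0.3169, 0.1583]
orientation: [179.9, 0.1, 180.0]
force: [-0.0, 0.3, -1.9]
width: 0.0392
finger_force: 40.6
```

Emit:
step_arm(
  rows=[
    [[0,0,0],[-9,-26,0],255],
    [[0,0,0],[-11,-36,0],255],
    [[0,0,0],[-11,-36,0],255],
    [[0,0,0],[-11,-36,0],255],
    [[0,0,0],[-11,-36,0],255],
    [[0,0,0],[-11,-36,0],255],
    [[0,0,0],[-8,-32,0],255],
    [[0,0,0],[-6,-18,0],255],
    [[0,0,0],[-3,-9,0],255],
    [[0,0,0],[0,0,0],255],
  ],
)

```text
t: 43.38
ee_pos: [0.5361, 0.0483, 0.1561]
orientation: [-179.9, -0.1, 179.7]
force: [0.6, 0.3, -0.6]
width: 0.0391
finger_force: 40.7
```

Emit:
step_arm(
  rows=[
    [[0,0,0],[0,0,0],255],
    [[0,0,0],[0,0,10],255],
    [[0,0,0],[0,0,20],255],
    [[0,0,0],[0,0,12],255],
    [[0,0,0],[0,0,6],255],
    [[0,0,0],[0,0,3],255],
    [[0,0,0],[0,0,2],255],
    [[0,0,0],[0,0,1],255],
    [[0,0,0],[0,0,0],255],
    [[0,0,0],[0,0,0],255],
  ],
)

```text
t: 44.22
ee_pos: [0.5371, 0.0514, 0.104]
orientation: [180.0, 0.1, 180.0]
force: [-0.6, -0.4, -2.2]
width: 0.0389
finger_force: 40.7
```

Emit:
step_arm(
  rows=[
    [[0,0,0],[0,0,0.8],255],
    [[0,0,0],[0,0,0.8],255],
    [[0,0,0],[0,0,0.8],255],
    [[0,0,0],[0,0,0.8],255],
    [[0,0,0],[0,0,0],255],
    [[0,0,0],[0,0,0],255],
    [[0,0,0],[0,0,0],255],
    [[0,0,0],[0,0,0],255],
    [[0,0,0],[0,0,0],255],
    [[0,0,0],[0,0,0],255],
  ],
)

```text
t: 45.05
ee_pos: [0.5372, 0.0511, 0.1011]
orientation: [180.0, 0.1, 180.0]
force: [-0.4, -0.6, 5.3]
width: 0.0392
finger_force: 41.1
```

Emit:
step_arm(
  rows=[
    [[0,0,0],[0,0,0],200],
    [[0,0,0],[0,0,0],40],
    [[0,0,0],[0,0,0],0],
    [[0,0,0],[0,0,0],0],
    [[0,0,0],[0,0,0],0],
    [[0,0,0],[0,0,0],0],
    [[0,0,0],[0,0,-15],0],
    [[0,0,0],[0,0,-35],0],
    [[0,0,0],[0,0,-38],0],
    [[0,0,0],[0,0,0],0],
  ],
)

```text
t: 45.88
ee_pos: [0.5416, 0.051, 0.1954]
orientation: [179.9, 0.8, 180.0]
force: [1.6, -0.6, 1.2]
width: 0.0853
finger_force: 0.0
```

Emit:
step_arm(
  rows=[
    [[0,0,0],[1.5,30,0],0],
    [[0,0,0],[1.5,38,0],0],
    [[0,0,0],[1.5,38,0],0],
    [[0,0,0],[1.5,38,0],0],
    [[0,0,0],[1.5,38,0],0],
    [[0,0,0],[1.5,38,0],0],
    [[0,0,0],[1.5,38,0],0],
    [[0,0,0],[1.5,38,0],0],
    [[0,0,0],[1.5,30,0],0],
    [[0,0,0],[1.5,15,0],0],
  ],
)

```text
t: 46.72
ee_pos: [0.5192, 0.3988, 0.187]
orientation: [179.8, -0.1, -179.6]
force: [-0.1, 0.3, -0.7]
width: 0.0854
finger_force: 0.0
```

Emit:
step_arm(
  rows=[
    [[0,0,-5],[0,0,0],0],
    [[0,0,-5],[0,0,0],0],
    [[0,0,0],[0,0,0],0],
    [[0,0,0],[0,0,0],0],
    [[0,0,0],[0,0,0],0],
    [[0,0,0],[0,0,0],0],
    [[0,0,0],[0,0,0],0],
    [[0,0,0],[0,0,0],0],
    [[0,0,0],[0,0,0],0],
    [[0,0,0],[0,0,0],0],
  ],
)

```text
t: 47.55
ee_pos: [0.5216, 0.3923, 0.1882]
orientation: [180.0, 0.0, -170.0]
force: [-0.9, -0.0, 0.8]
width: 0.0853
finger_force: 0.0
```

Emit:
step_arm(
  rows=[
    [[0,0,0],[-1,0,20],0],
    [[0,0,0],[0,0,30],0],
    [[0,0,0],[0,0,27],0],
    [[0,0,0],[0,0,14],0],
    [[0,0,0],[0,0,0],0],
    [[0,0,0],[0,0,0],255],
    [[0,0,0],[0,0,0],255],
    [[0,0,0],[0,0,0],255],
    [[0,0,0],[0,0,0],255],
    [[0,0,0],[0,0,0],255],
  ],
)

```text
t: 48.38
ee_pos: [0.5242, 0.3925, 0.0994]
orientation: [179.9, 0.2, -170.0]
force: [-0.3, -1.3, 5.5]
width: 0.0456
finger_force: 41.7
```

Emit:
step_arm(
  rows=[
    [[0,0,0],[0,0,0],255],
    [[0,0,0],[0,0,0],255],
    [[0,0,0],[0,0,0],255],
    [[0,0,0],[0,0,0],255],
    [[0,0,0],[0,0,0],255],
    [[0,0,0],[0,0,-15],255],
    [[0,0,0],[0,0,-30],255],
    [[0,0,0],[0,0,-25],255],
    [[0,0,0],[0,0,0],255],
    [[0,0,0],[0,0,0],255],
  ],
)

```text
t: 49.22
ee_pos: [0.5234, 0.3932, 0.1686]
orientation: [179.9, 0.2, -170.0]
force: [-0.3, -0.8, -2.5]
width: 0.0456
finger_force: 41.6
```

Emit:
step_arm(
  rows=[
    [[0,0,0],[14.9,-31.9,0],255],
    [[0,0,0],[14.9,-31.9,0],255],
    [[0,0,0],[14.9,-31.9,0],255],
    [[0,0,0],[14.9,-31.9,0],255],
    [[0,0,0],[14.9,-31.9,0],255],
    [[0,0,0],[14.9,-31.9,0],255],
    [[0,0,0],[14.9,-31.9,0],255],
    [[0,0,0],[14.9,-31.9,0],255],
    [[0,0,0],[2,-30,0],255],
    [[0,0,0],[2,-30,0],255],
  ],
)

```text
t: 50.05
ee_pos: [0.4532, 0.0593, 0.1653]
orientation: [179.9, -0.2, -170.0]
force: [0.1, -0.3, -2.8]
width: 0.0454
finger_force: 42.7
```

Emit:
step_arm(
  rows=[
    [[0,0,0],[2,-30,0],255],
    [[0,0,0],[2,-28,0],255],
    [[0,0,0],[1.4,-16.5,0],255],
    [[0,0,0],[0,0,0],255],
    [[0,0,0],[0,0,15],255],
    [[0,0,0],[0,0,20],255],
    [[0,0,0],[0,0,12],255],
    [[0,0,0],[0,0,7],255],
    [[0,0,0],[0,0,3],255],
    [[0,0,0],[0,0,0],255],
  ],
)

```text
t: 50.88
ee_pos: [0.4625, -0.0131, 0.109]
orientation: [180.0, -0.2, -170.0]
force: [-0.0, -1.1, -1.6]
width: 0.0456
finger_force: 42.7
```

Emit:
step_arm(
  rows=[
    [[0,0,0],[0,0,2],255],
    [[0,0,0],[0,0,2],255],
    [[0,0,0],[0,0,1],255],
    [[0,0,0],[0,0,1],255],
    [[0,0,0],[0,0,1],255],
    [[0,0,0],[0,0,1],255],
    [[0,0,0],[0,0,1],255],
    [[0,0,0],[0,0,0],255],
    [[0,0,0],[0,0,0],255],
    [[0,0,0],[0,0,0],255],
  ],
)

```text
t: 51.72
ee_pos: [0.4638, -0.0136, 0.1014]
orientation: [180.0, 0.0, -170.0]
force: [0.1, -0.1, 1.6]
width: 0.0454
finger_force: 42.8
```

Contact. I'll release, rise and check.

Emit:
step_arm(
  rows=[
    [[0,0,0],[0,0,0],200],
    [[0,0,0],[0,0,0],40],
    [[0,0,0],[0,0,0],0],
    [[0,0,0],[0,0,0],0],
    [[0,0,0],[0,0,0],0],
    [[0,0,0],[0,0,0],0],
    [[0,0,0],[0,0,-15],0],
    [[0,0,0],[0,0,-35],0],
    [[0,0,0],[0,0,-38],0],
    [[0,0,0],[0,0,-30],0],
  ],
)

```text
t: 52.55
ee_pos: [0.4638, -0.014, 0.2213]
orientation: [-180.0, 0.1, -170.0]
force: [1.0, 0.3, -0.4]
width: 0.0855
finger_force: 0.0
```

Emit:
step_arm(
  rows=[
    [[0,0,0],[0,25,-10],0],
    [[0,0,0],[0,35,0],0],
    [[0,0,0],[0,35,0],0],
    [[0,0,0],[0,35,0],0],
    [[0,0,0],[0,35,0],0],
    [[0,0,0],[0,35,0],0],
    [[0,0,0],[0,0,0],0],
    [[0,0,0],[0,0,0],0],
    [[0,0,0],[0,0,0],0],
    [[0,0,0],[0,0,0],0],
  ],
)

```text
t: 53.38
ee_pos: [0.4293, 0.1816, 0.2291]
orientation: [-180.0, 0.0, -170.2]
force: [0.0, -1.0, 0.5]
width: 0.0855
finger_force: 0.0
```

Run:
```python
from h import *
a=cv2.imread("pics/side0.png")[150:460,215:440]; b=env.capture("side")[150:460,215:440]
cv2.imwrite("pics/v6.png",cv2.resize(np.hstack([a,b]),(790,544)))
env.capture("top")
for c in ["side","top"]:
    for n in ["sleeve","wide_bottle","square_bottle","slim_bottle"]: print(c,n,[(np.round(d["xyz"],3).tolist(),round(d["score"],2)) for d in env.pinpoint(n,c)][:2])
```

```text
side sleeve [([0.476, -0.303, 0.061], 0.95)]
side wide_bottle [([0.72, 0.093, -0.0], 0.87), ([0.538, -0.081, 0.008], 0.68)]
side square_bottle [([0.465, -0.013, 0.008], 0.8), ([0.536, -0.08, 0.006], 0.45)]
side slim_bottle [([0.539, 0.049, 0.004], 0.72)]
top sleeve [([0.474, -0.301, 0.054], 0.47), ([0.469, -0.3, -0.002], 0.38)]
top wide_bottle [([0.535, -0.081, 0.008], 0.84), ([0.725, 0.089, -0.001], 0.57)]
top square_bottle [([0.464, -0.016, 0.001], 0.82)]
top slim_bottle [([0.54, 0.052, 0.007], 0.61)]
```

View pics/v6.png

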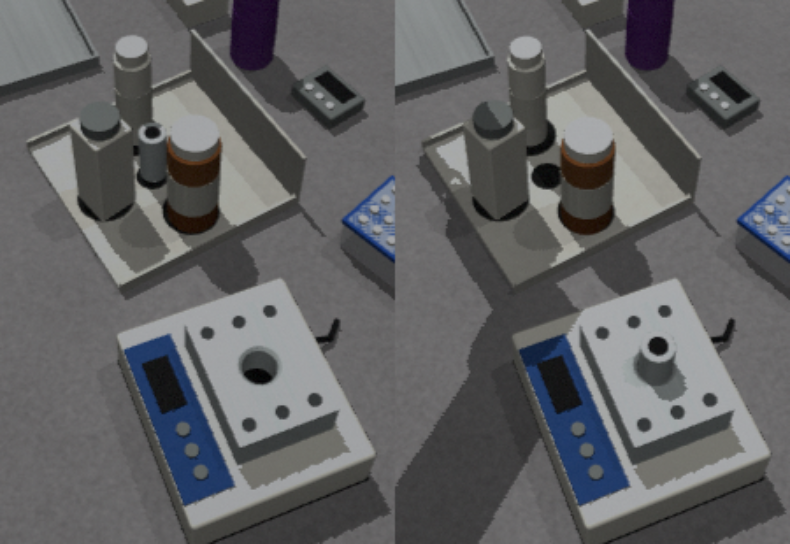

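The before and after views match: each bottle is back on its pad and the sleeve is in the bore.

```bash
python3 -c "
from h import *
print(env.sign_off())"
```

```text
the job is handed in; nothing more can be done
None
```

I handed the job in at about 54 s of the 141 s allowed, with no verdict returned: the last pictures show the sleeve seated in the heater's large bore and all three bottles upright on the rack, within about 5 mm of where they started.

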